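Sort left- and right-hand brackets on the repair bench and count the batch

TASK

Sort the three aluminium brackets into the bins by their handedness: left-hand ones in the green bin, right-hand ones in the orange bin, each lying inside flat on its base with its wall upright (one bracket lies toppled on its back and has to be turned over). Once all three are in, count the batch by pressing the counter's red plunger all the way down to its stop, and let it spring back up. Leave the brass jar that stands among them where it is.

Things in the scene. Friction and masses are not known exactly. Their poses are not given: they have to be found in the camera images.
- left_1_c (a point): Left-hand aluminium bracket, base-down on the mat, 0.22 kg, plates 6 mm: base 60 x 120 with two slots, wall 45 mm tall (outside) along a whole 120 mm edge, low cheek across one end: with the wall at the back, base towards you, the cheek is at your left. Point: centre, 22.5 mm above the base's underside. Part axes: +z up from the base, +y along the length, +x to the wall (wall's mid-plane at x = 27 mm)
- right_1_c (a point): Right-hand bracket, base-down on the mat: the mirror image of left_1, cheek at your right (its -y end) when the wall is at the back and the base towards you (left_1: +y end). Same sizes, point and axes as left_1. The base reaches from x = -30 (free edge) to +30 mm (heel, below the wall's outer face) of the point. Cheek 39 mm high beside the wall.
- right_2_c (a point): Second right-hand bracket, same part and axes as right_1, but starting toppled on its back: wall flat on the mat, base standing on edge 60 mm high, so its +x points down and its +z is level. If the inner face of the base is pushed near its top, towards the underside's side (-z), it tips over its heel and after about 35 degrees falls base-down.
- left_bin: green open bin for left-hand brackets, fixed to the bench, on either side of the mat. Outside 260 (x) x 170 (y) x 36 mm high, walls and floor 5 mm thick. Origin at the centre of its underside (on the bench), x along its long side, z up.
- right_bin: orange open bin for right-hand brackets, otherwise the same as the green one: 260 (x) x 170 (y) x 36 mm, walls and floor 5 mm, fixed; origin at the centre of its underside.
- counter: grey batch counter, a fixed box 70 x 70 x 44 mm on the mat, with a spring plunger on top. Origin at the centre of its underside (on the mat), z up.
- plunger_top (a point): centre of the top face of the counter's red plunger head, a disc of 42 mm diameter, 78 mm above the counter's underside when up. It moves straight down and springs back by itself; it resists with about 4 N at first and 10 N just before its hard stop, which has to be felt.
- jar: brass screw jar, 40 mm diameter, 40 mm tall, standing among the brackets on the mat; loose, to be left where it is. Origin at its underside.
- mat: blue repair mat, 380 x 400 mm, 4 mm thick, fixed; the brackets, jar and counter stand on it. Origin at the centre of its underside, on the bench.

How it is judged:
By the outcome, as a careful person would: the job done as asked, in the order asked, and still so for the second after the job is handed in, with the robot touching nothing.
It also fails if it takes over 72 s, if anything falls off the work surface, if the arm or the gripper's body presses on something with over 40 N, if the wrist force passes 120 N, or if a joint passes its speed limit or range.

ROBOT

A 6-joint arm with a two-finger parallel gripper is mounted at the origin on the work surface. World frame = base frame: x ahead of the robot, y to its left, z up, the work surface at z = 0. Lengths are in m, angles in rad, forces in N, time in s.
With the tool pointing down it reaches from about 0.325 to 0.775 m from the base axis. Payload 5.5 kg.
Tool frame: the origin (TCP) lies at the very end of the fingers, on their centre line; the grasp point (between the pads) lies 19 mm behind it (grip_point_offset is the distance from the TCP to the grasp point, in m); z points along the fingers, y is the direction in which the jaws open and shut (so a half turn about z gives the same grasp; the last joint's range is limited). The gripper opens to 88 mm and grips with 3 to 60 N. Pads are 20 mm wide; open, the fingers measure 115 mm over their backs; the gripper's body (75 mm by 178 mm) begins 61 mm behind the grasp point.
Start: joints at [-1.254, 0.091, 1.231, -0, 1.82, -0.057], TCP at [0.219, -0.559, 0.223] pointing down, gripper open.
Joint ranges: [-2.87, 2.87], [-0.86, 2.18], [0.17, 2.46], [-1.51, 4.65], [0.06, 2.69], [-2.65, 2.65]. Speed limits (rad/s): [2.57, 2.57, 3.01, 3.14, 3.14, 3.14].

INTERFACE

Orientations are given as a unit quaternion [w, x, y, z].
In Python, from rig import * gives the robot as it stands.
- The arm moves only by the shell command python3 -m inch 'ROWS' [FORCE]. ROWS is JSON, a list of rows, each a list of 7 numbers: the shift along the tool's x, y, z in m, then the turn, a rotation vector about the tool's x, y, z in rad, then the gripper's target within -1 to 1 (shut at 1, half-way at 0, fully open at -1). In form: [[x, y, z, ax, ay, az, gripper], ...]. A call has 1 to 20 rows; each row is the pose to reach, as a shift and turn from the pose commanded when the call began, along the tool's axes at that moment; what a row does not reach only later rows make up. A row lasts 1/8 s, in which the tool goes at most 62.5 mm and 10.7 degrees, less where a joint would pass 70% of its speed; a pose out of reach is approached as far as the arm can. A call with a gripper value outside its range is refused whole. The fingers move at their own pace and stop on an object; FORCE is the grip in N (left out, the last holds). Time passes only in rows, so rows that repeat a pose let the fingers close. It gives the time, the measured TCP pose, the force and the opening at its end, in the units of the state.
- observe(): the state, without advancing time (a new reading comes with each control period).
- snapshot(name): name is "scene" or "top" or "wrist"; returns a dict with "frame" (400x640x3 uint8, blue, green, red), "vfov" (degrees; the focal length in pixels is half the picture's height over the tangent of half this angle, whatever the lens; pixels are square), "cx", "cy" (the principal point, pixels), "world_from_camera" (4x4, takes a point from camera to world coordinates); the wrist camera has in their place "tool_from_camera" (4x4, takes a point from camera to tool coordinates, whose origin is the TCP and whose axes are the flange's). Camera axes: x right, y down, z forward; pixel columns grow to the right and rows downward; lengths in m; the calibration is good to about 2 mm. The wrist camera is an equidistant fisheye: a pixel r from the principal point sees the ray r / f radians off the axis. A picture is of the moment at which its call begins: read the wrist's pose just before it. There is no depth.
- sign_off(): hands the job in, once; it reports no verdict.
The state is a dict: "time": time; "joint_positions": joint angles; "joint_vel": joint speeds; "tau": joint torques, N m; "tool_pos": TCP position; "tcp_rot": TCP orientation; "wrist_force": force on the tool from outside, world axes, zero at the start; "torque": the same for the moment, N m; "gripper_width": finger opening in m.
Only numpy, scipy, OpenCV 4.12 (cv2) and the standard library are available. Lean on these libraries where they do the work, as an engineer would, in place of code of your own. Each camera call takes 0.05 s, during which the arm holds its last target.

## Working session

There is one attempt and no reset: what is moved stays moved. The work goes in short steps, Python scripts to look and compute and a shell command to move; the robot and the scene stay as the last step left them, time stands still between calls to the robot, and variables do not carry over. Pictures are saved under pics/ and viewed, and the job is handed in when it is done.

```bash
ls; mkdir -p pics
python3 - <<'E'
from rig import *
import cv2
print(observe())
for n in ("scene","top","wrist"):
    s=snapshot(n); cv2.imwrite(f"pics/a_{n}.png",s["frame"]); print(n,s["vfov"],s["cx"],s["cy"],s.get("world_from_camera",s.get("tool_from_camera")))
E
```

```text
pics
{'time': 0.0, 'joint_positions': array([-1.25370198e+00,  9.18759249e-02,  1.23182644e+00,  2.85695753e-05,
        1.81982178e+00, -5.66810273e-02]), 'joint_vel': array([-0.00122723,  0.00049145, -0.0027428 ,  0.00026031,  0.00171851,
       -0.00031879]), 'tau': array([ 2.67377582e-03, -4.46449399e+01, -4.06441569e+01,  7.00664171e-02,
        2.94128666e-02, -1.26397763e-04]), 'tool_pos': array([ 0.21900783, -0.55829267,  0.22153024]), 'tcp_rot': array([-9.59368497e-04,  9.82586156e-01,  1.85805041e-01, -1.11661164e-04]), 'wrist_force': array([ 0.54270569, -0.86692772,  1.04526607]), 'torque': array([-0.04464411,  0.03605465, -0.04630015]), 'gripper_width': 0.08758893287463232}
scene 55.14178187416167 318.12057479133284 199.97221969611817 [[-0.68077945  0.56658195 -0.46424588  1.02246453]
 [ 0.73248518  0.52468557 -0.43378625  0.42749184]
 [-0.00219234 -0.63536599 -0.77220803  0.8389569 ]
 [ 0.          0.          0.          1.        ]]
top 51.711824134754515 320.89574812747503 196.08422071625034 [[ 0.00265766 -0.99931262  0.03697604  0.51085933]
 [-0.99999446 -0.00272986 -0.00190227  0.01525113]
 [ 0.0020019  -0.03697078 -0.99931434  0.91663883]
 [ 0.          0.          0.          1.        ]]
wrist 65.70646984690485 319.93725734456865 201.6193208009244 [[ 6.95933718e-04 -9.61613320e-01 -2.74407248e-01  7.55840792e-02]
 [ 9.99998460e-01  2.27035242e-04  1.74052448e-03 -1.59135925e-03]
 [-1.61141141e-03 -2.74408037e-01  9.61611997e-01 -1.61379790e-01]
 [ 0.00000000e+00  0.00000000e+00  0.00000000e+00  1.00000000e+00]]
```

View pics/a_top.png

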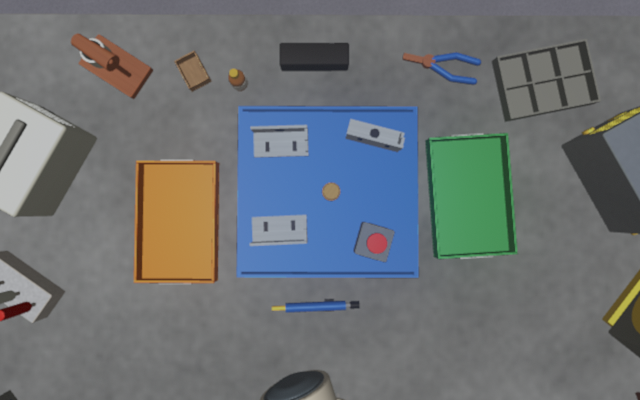

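View pics/a_scene.png

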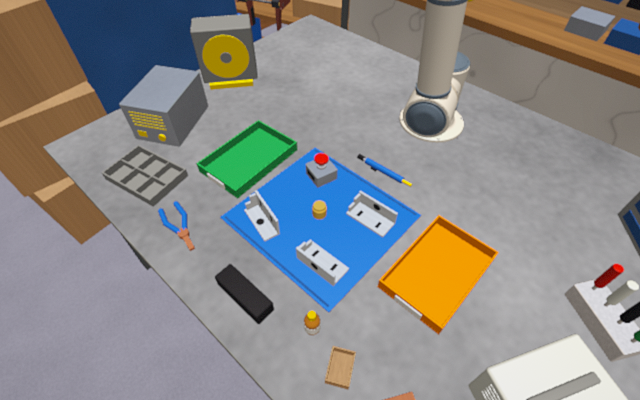

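The top view shows the orange bin (right of the robot) at about (176,222) px and the green bin at (473,196). Brackets are near (280,141), (279,230) and (376,134), the jar is at (331,192) and the counter at (376,242). I'll enlarge the brackets next.

Run:
```python
import cv2,numpy as np
t=cv2.imread("pics/a_top.png"); s=cv2.imread("pics/a_scene.png")
cv2.imwrite("pics/b_top.png",cv2.resize(t[100:280,235:425],None,fx=3.2,fy=3.2,interpolation=cv2.INTER_CUBIC))
cv2.imwrite("pics/b_scene.png",cv2.resize(s[145:310,220:420],None,fx=3.6,fy=3.6,interpolation=cv2.INTER_CUBIC))
```

```text
(no output)
```

View pics/b_top.png

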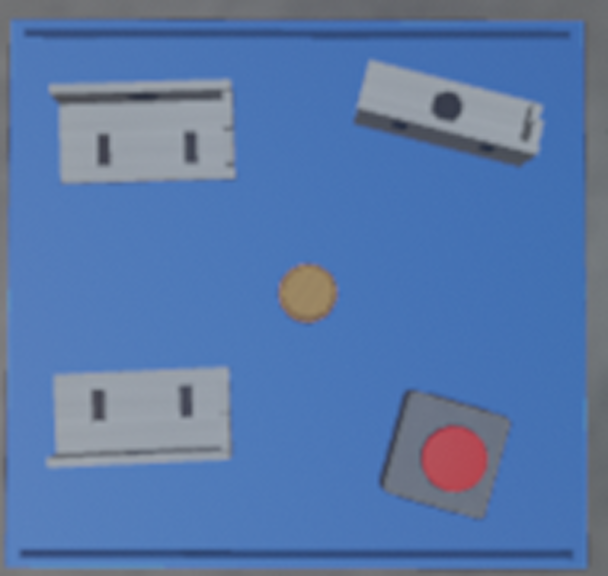

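View pics/b_scene.png

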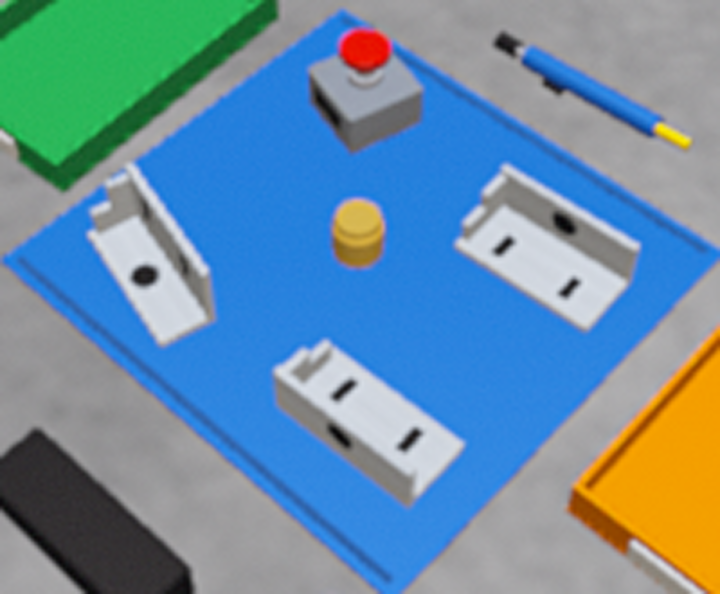

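Bracket A, at top-left of the top view, has its wall far and its cheek at the right, so it is right_1. Bracket B (near) has its wall on the near side and its cheek at the -y end, so it is left_1. Bracket C is the toppled one: its base stands on the near side with the wall lying away from it. I'll measure all three.

```bash
cat > h.py <<'E'
from rig import *
import cv2,numpy as np
def ray(s,u,v):
    f=200/np.tan(np.radians(s["vfov"])/2); M=s["world_from_camera"]
    d=M[:3,:3]@np.array([(u-s["cx"])/f,(v-s["cy"])/f,1.]); return M[:3,3],d
def cast(s,u,v,z):
    o,d=ray(s,u,v); return o+d*(z-o[2])/d[2]
def wrist_cast(s,ob,u,v,z):
    from scipy.spatial.transform import Rotation as R
    f=200/np.tan(np.radians(s["vfov"])/2); x,y=u-s["cx"],v-s["cy"]; r=np.hypot(x,y)+1e-9; t=r/f
    d=np.array([x/r*np.sin(t),y/r*np.sin(t),np.cos(t)]); M=s["tool_from_camera"]
    q=ob["tcp_rot"]; Rw=R.from_quat([q[1],q[2],q[3],q[0]]).as_matrix()
    o=Rw@M[:3,3]+ob["tool_pos"]; d=Rw@M[:3,:3]@d
    return o+d*(z-o[2])/d[2]
E
python3 - <<'E'
from h import *
s=snapshot("top"); im=s["frame"]; hsv=cv2.cvtColor(im,cv2.COLOR_BGR2HSV)
roi=np.zeros(im.shape[:2],np.uint8); roi[112:272,243:413]=255
def comps(m,mn):
    c,_=cv2.findContours(m,cv2.RETR_EXTERNAL,cv2.CHAIN_APPROX_NONE)
    return [k for k in c if cv2.contourArea(k)>mn]
m=((hsv[...,1]<90)&(roi>0)).astype(np.uint8)*255
for k in comps(m,300):
    p=cv2.approxPolyDP(k,3,True)[:,0]
    print("grey",cv2.contourArea(k)); 
    for u,v in p: print("  ",u,v,"z10",cast(s,u,v,.010)[:2].round(3),"z49",cast(s,u,v,.049)[:2].round(3),"z64",cast(s,u,v,.064)[:2].round(3))
def col(lo,hi,n,z,mn):
    m=cv2.inRange(hsv,lo,hi)
    for k in comps(m,mn):
        r=cv2.minAreaRect(k); print(n,r, [cast(s,u,v,z)[:2].round(3) for u,v in cv2.boxPoints(r)], cast(s,*r[0],z)[:2].round(3))
col((0,150,120),(6,255,255),"red",.082,150)
col((170,150,100),(180,255,255),"red2",.082,150)
col((12,80,90),(30,255,255),"orange/brass",.036,120)
col((50,120,60),(80,255,255),"green",.036,1000)
col((100,120,100),(120,255,255),"mat",.004,5000)
E
```

```text
grey 1052.0
   363 222 z10 [ 0.488 -0.079] z49 [ 0.489 -0.075] z64 [ 0.489 -0.073]
   354 251 z10 [ 0.424 -0.059] z49 [ 0.428 -0.056] z64 [ 0.43  -0.055]
   385 261 z10 [ 0.403 -0.127] z49 [ 0.407 -0.121] z64 [ 0.409 -0.119]
   393 231 z10 [ 0.468 -0.145] z49 [ 0.47  -0.138] z64 [ 0.471 -0.135]
grey 1535.5
   306 215 z10 [0.503 0.046] z49 [0.503 0.045] z64 [0.503 0.044]
   252 217 z10 [0.498 0.165] z49 [0.499 0.158] z64 [0.499 0.156]
   249 244 z10 [0.439 0.171] z49 [0.442 0.164] z64 [0.443 0.161]
   306 243 z10 [0.442 0.046] z49 [0.445 0.045] z64 [0.446 0.044]
grey 1629.0
   250 127 z10 [0.697 0.171] z49 [0.689 0.164] z64 [0.686 0.161]
   254 132 z10 [0.686 0.162] z49 [0.678 0.155] z64 [0.675 0.153]
   254 156 z10 [0.632 0.161] z49 [0.627 0.155] z64 [0.625 0.153]
   308 154 z10 [0.637 0.042] z49 [0.632 0.041] z64 [0.63  0.041]
   306 125 z10 [0.702 0.047] z49 [0.693 0.046] z64 [0.69  0.045]
grey 1079.0
   350 119 z10 [ 0.715 -0.05 ] z49 [ 0.707 -0.048] z64 [ 0.703 -0.047]
   347 138 z10 [ 0.673 -0.044] z49 [ 0.666 -0.041] z64 [ 0.663 -0.04 ]
   397 151 z10 [ 0.644 -0.154] z49 [ 0.63
[... 1303 characters left out ...]
ay([0.785, 0.212]), array([0.82 , 0.213]), array([0.82 , 0.183]), array([0.785, 0.182])] [0.802 0.197]
orange/brass ((191.64010620117188, 69.4235610961914), (31.684051513671875, 22.42624282836914), 61.38954162597656) [array([0.835, 0.331]), array([0.858, 0.289]), array([0.798, 0.255]), array([0.774, 0.298])] [0.816 0.293]
green ((471.8482360839844, 195.57199096679688), (119.89106750488281, 81.59080505371094), 86.42366790771484) [array([ 0.668, -0.215]), array([ 0.68, -0.39]), array([ 0.424, -0.402]), array([ 0.413, -0.229])] [ 0.545 -0.309]
mat ((327.0, 191.5), (171.0, 180.0), 90.0) [array([0.745, 0.201]), array([ 0.746, -0.2  ]), array([ 0.367, -0.198]), array([0.366, 0.197])] [0.555 0.   ]
```

```bash
cat >> h.py <<'E'
from scipy.spatial.transform import Rotation as R
def row(x,y,z,yawdeg):
    "shift/turn in current tool axes to reach tool-down pose with tool x axis at yawdeg"
    ob=observe(); q=ob["tcp_rot"]; Rc=R.from_quat([q[1],q[2],q[3],q[0]])
    a=np.radians(yawdeg); c,s=np.cos(a),np.sin(a)
    Rt=R.from_matrix(np.array([[c,s,0],[s,-c,0],[0,0,-1.]]))
    d=Rc.inv().apply(np.array([x,y,z])-ob["tool_pos"]); r=(Rc.inv()*Rt).as_rotvec()
    m=Rc.as_matrix()
    print("t%.2f"%ob["time"],"pos",ob["tool_pos"].round(4),"yaw",np.degrees(np.arctan2(m[1,0],m[0,0])).round(2),"w%.4f"%ob["gripper_width"],"F",ob["wrist_force"].round(1))
    print("shift",d.round(4),"turn",r.round(4))
E
python3 - <<'E'
from h import *
row(.694,-.111,.15,75.7)
s=snapshot("top")
for p in((345.9,138.75),(397.5,151.6)): print(cast(s,*p,.004))
for p in((346.5,134.5),(402,148.5)): print(cast(s,*p,.064))
E
```

```text
t0.20 pos [ 0.219  -0.5584  0.2219] yaw 21.42 w0.0876 F [ 0.2 -0.1 -0.1]
shift [ 0.6055 -0.243   0.0723] turn [-1.100e-03 -7.000e-04 -9.474e-01]
[ 0.67241572 -0.0417726   0.004     ]
[ 0.64403298 -0.15648641  0.004     ]
[ 0.67068655 -0.03926762  0.064     ]
[ 0.6417747  -0.15457362  0.064     ]
```

```bash
python3 -m inch '[[0.605,-0.243,0.072,0,0,-0.947,1],[0.605,-0.243,0.072,0,0,-0.947,1],[0.605,-0.243,0.072,0,0,-0.947,1],[0.605,-0.243,0.072,0,0,-0.947,1],[0.605,-0.243,0.072,0,0,-0.947,1],[0.605,-0.243,0.072,0,0,-0.947,1],[0.605,-0.243,0.072,0,0,-0.947,1],[0.605,-0.243,0.072,0,0,-0.947,1],[0.605,-0.243,0.072,0,0,-0.947,1],[0.605,-0.243,0.072,0,0,-0.947,1],[0.605,-0.243,0.072,0,0,-0.947,1],[0.605,-0.243,0.072,0,0,-0.947,1],[0.605,-0.243,0.072,0,0,-0.947,1],[0.605,-0.243,0.072,0,0,-0.947,1]]' 20
python3 - <<'E'
from h import *
row(.694,-.111,.054,75.7)
ob=observe(); s=snapshot("wrist"); cv2.imwrite("pics/c_wrist.png",s["frame"])
E
```

```text
time: 2.0
tool_pos: [0.693, -0.1128, 0.1514]
tcp_rot: [0.0, 0.79, 0.613, 0.0]
wrist_force: [0.5, 0.3, 0.7]
gripper_width: 0.0003
t2.00 pos [ 0.693  -0.1128  0.1514] yaw 75.58 w0.0003 F [0.5 0.3 0.7]
shift [0.0021 0.0004 0.0974] turn [ 0.0007  0.0003 -0.0021]
```

View pics/c_wrist.png

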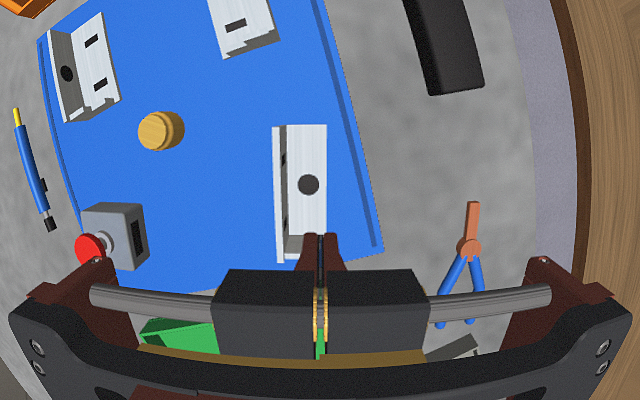

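The wrist view shows the standing base as a thin strip at column ~280 and the hole in the wall at (308,184), with the fingertips at (320,235). I'll check where the TCP lies relative to the base and cheek.

Run:
```python
from h import *
ob=observe(); s=snapshot("wrist")
for n,p,z in(("hole",(308,184),.010),("baseinner top N",(284,127),.064),("baseouter N",(274,127),.064),("baseouter S",(278,263),.064),("base inner S",(286,262),.064),("walledge N",(327,126),.01),("jar",(165,130),.044),("plunger",(90,250),.082)):
    print(n,wrist_cast(s,ob,*p,z).round(4))
```

```text
hole [ 0.6834 -0.1018  0.01  ]
baseinner top N [ 0.6818 -0.0403  0.064 ]
baseouter N [ 0.674  -0.0381  0.064 ]
baseouter S [ 0.6431 -0.1541  0.064 ]
base inner S [ 0.6505 -0.1548  0.064 ]
walledge N [ 0.716  -0.0505  0.01  ]
jar [ 0.5696 -0.0094  0.044 ]
plunger [ 0.4545 -0.0939  0.082 ]
```

```bash
python3 -m inch '[[0.004,0,0.05,0,0,0,1],[0.004,0,0.097,0,0,0,1],[0.004,0,0.097,0,0,0,1],[0.004,-0.012,0.097,0,0,0,1],[0.004,-0.017,0.097,0,0,0,1],[0.004,-0.021,0.097,0,0,0,1],[0.004,-0.025,0.097,0,0,0,1],[0.004,-0.029,0.097,0,0,0,1],[0.004,-0.033,0.098,0,0,0,1],[0.004,-0.037,0.099,0,0,0,1]]'
python3 - <<'E'
from h import *
row(.694,-.111,.054,75.7)
s=snapshot("wrist"); cv2.imwrite("pics/d_wrist.png",s["frame"])
s=snapshot("scene"); cv2.imwrite("pics/d_scene.png",cv2.resize(s["frame"][140:310,210:420],None,fx=3.5,fy=3.5))
E
```

```text
time: 3.35
tool_pos: [0.6585, -0.0983, 0.0515]
tcp_rot: [-0.0, 0.79, 0.613, -0.0]
wrist_force: [0.3, 0.8, 0.7]
gripper_width: 0.0004
t3.35 pos [ 0.6585 -0.0983  0.0515] yaw 75.68 w0.0004 F [0.3 0.8 0.7]
shift [-0.0035  0.0376 -0.0025] turn [-0.0001 -0.     -0.0004]
```

View pics/d_wrist.png

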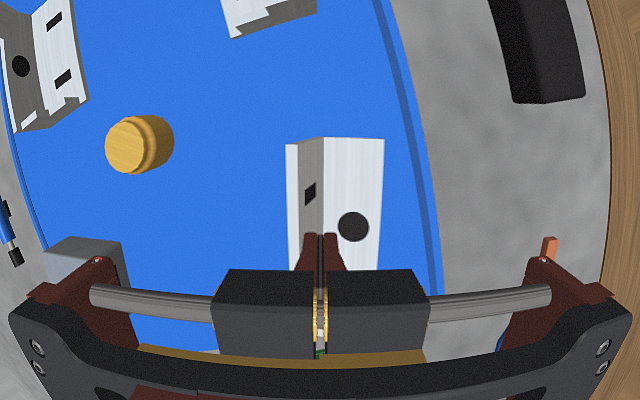

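View pics/d_scene.png

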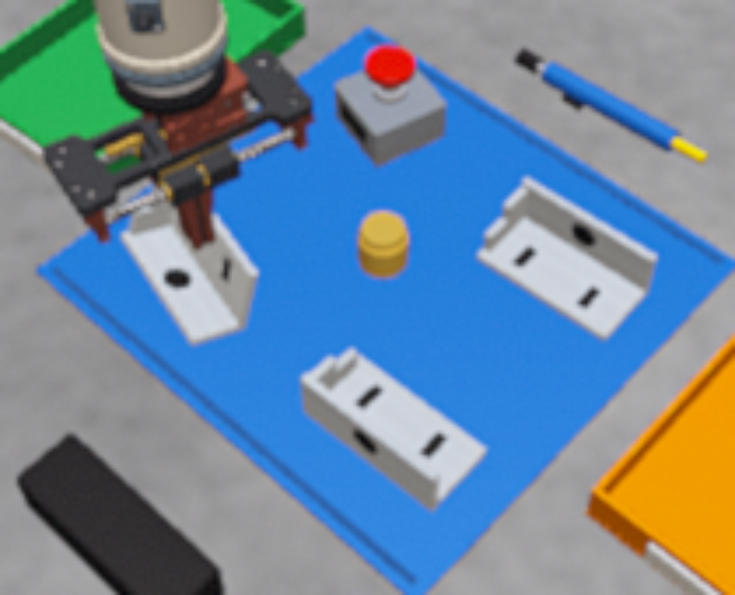

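The finger is in contact with the base now and the bracket has not tipped clearly yet. I'll keep pushing.

```bash
python3 -m inch '[[0,-0.004,0.001,0,0,0,1],[0,-0.008,0.002,0,0,0,1],[0,-0.012,0.003,0,0,0,1],[0,-0.016,0.004,0,0,0,1]]'
python3 - <<'E'
from h import *
row(.694,-.111,.054,75.7)
s=snapshot("wrist"); cv2.imwrite("pics/e_wrist.png",s["frame"])
s=snapshot("scene"); cv2.imwrite("pics/e_scene.png",cv2.resize(s["frame"][160:260,220:320],None,fx=5,fy=5))
E
```

```text
time: 3.95
tool_pos: [0.6428, -0.0944, 0.0475]
tcp_rot: [-0.0, 0.79, 0.613, -0.0]
wrist_force: [-0.9, -0.2, -0.3]
gripper_width: 0.0003
t3.95 pos [ 0.6428 -0.0944  0.0475] yaw 75.68 w0.0003 F [-0.9 -0.2 -0.3]
shift [-0.0035  0.0537 -0.0066] turn [-0.0003  0.     -0.0004]
```

View pics/e_wrist.png

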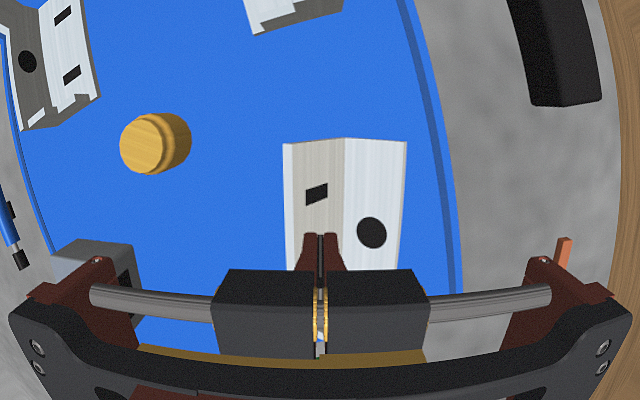

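View pics/e_scene.png

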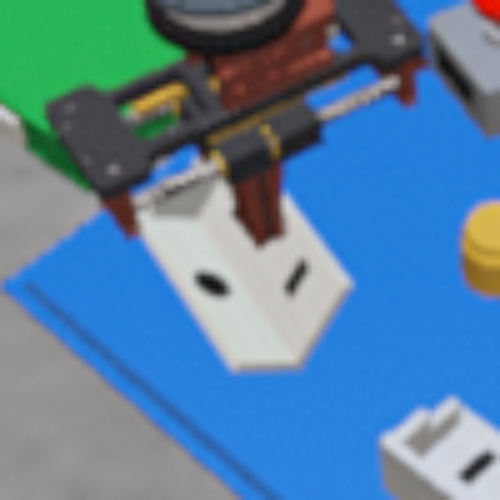

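The base is tilted about 25° and pivoting on its heel as intended, so I'll push on.

```bash
python3 -m inch '[[0,-0.004,0.002,0,0,0,1],[0,-0.008,0.004,0,0,0,1],[0,-0.012,0.006,0,0,0,1],[0,-0.016,0.006,0,0,0,1],[0,-0.022,0.006,0,0,0,1],[0,-0.022,0.006,0,0,0,1]]'
python3 - <<'E'
from h import *
row(.694,-.111,.054,75.7)
s=snapshot("wrist"); cv2.imwrite("pics/f_wrist.png",s["frame"])
E
```

```text
time: 4.8
tool_pos: [0.6216, -0.0889, 0.0418]
tcp_rot: [0.0, 0.79, 0.613, 0.0]
wrist_force: [0.2, 0.9, -0.2]
gripper_width: 0.0006
t4.80 pos [ 0.6216 -0.0889  0.0418] yaw 75.68 w0.0006 F [ 0.2  0.9 -0.2]
shift [-0.0035  0.0756 -0.0121] turn [ 0.0002 -0.     -0.0003]
```

View pics/f_wrist.png

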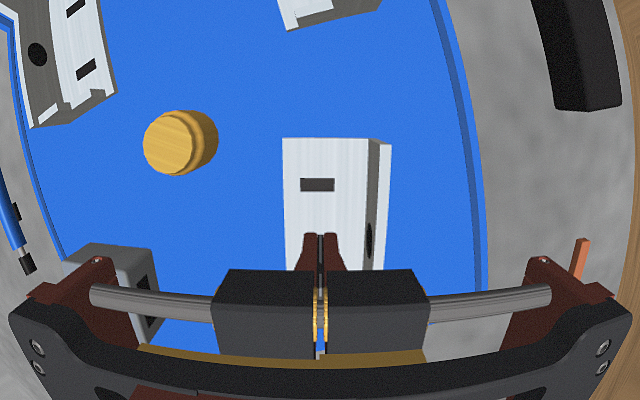

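The bracket is now base-down with its wall upright at column ~385. I'll lift off and measure.

```bash
python3 -m inch '[[-0.02,0,-0.06,0,0,0,0],[-0.04,0.03,-0.1,0,0,0,0],[-0.04,0.03,-0.1,0,0,0,0]]'
python3 - <<'E'
from h import *
row(.694,-.111,.054,75.7)
s=snapshot("wrist"); cv2.imwrite("pics/g_wrist.png",s["frame"])
E
```

```text
time: 5.22
tool_pos: [0.6437, -0.1374, 0.1467]
tcp_rot: [0.004, 0.79, 0.613, 0.003]
wrist_force: [-0.3, 0.4, -0.6]
gripper_width: 0.0272
t5.22 pos [ 0.6437 -0.1374  0.1467] yaw 75.57 w0.0272 F [-0.3  0.4 -0.6]
shift [0.0382 0.0413 0.0931] turn [ 0.0088  0.0005 -0.0023]
```

View pics/g_wrist.png

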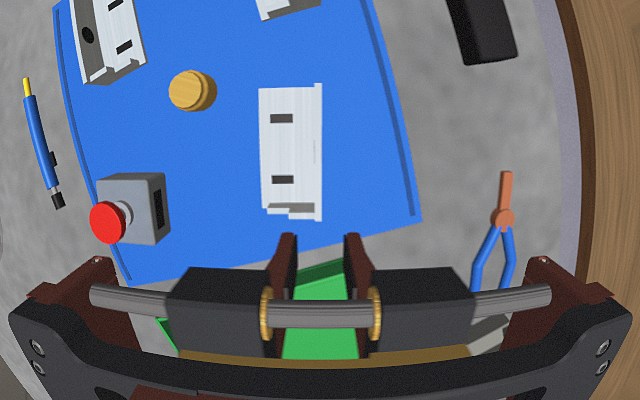

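Run:
```python
from h import *
ob=observe(); s=snapshot("wrist")
a=wrist_cast(s,ob,319,83,.049);b=wrist_cast(s,ob,318.5,221,.049);m=(a+b)/2
print(a,b,m,np.linalg.norm(a-b),np.degrees(np.arctan2(*(a-b)[[1,0]])))
print([wrist_cast(s,ob,*p,.010) for p in((259,88),(262,209))])
yaw=np.degrees(np.arctan2(*(a-b)[[1,0]]))
row(m[0],m[1],.028,yaw)
g=(s["frame"][:260]); hsv=cv2.cvtColor(g,cv2.COLOR_BGR2HSV); mm=((hsv[...,1]<70)&(hsv[...,2]>140)).astype(np.uint8)
c,_=cv2.findContours(mm[:240,230:340].copy(),cv2.RETR_EXTERNAL,cv2.CHAIN_APPROX_NONE)
for k in c:
    if cv2.contourArea(k)>2000: print((cv2.approxPolyDP(k,3,True)[:,0]+[230,0]).tolist())
```

```text
[ 0.66715136 -0.03582796  0.049     ] [ 0.63749564 -0.14971519  0.049     ] [ 0.6523235  -0.09277158  0.049     ] 0.11768500789088136 75.40455681235572
[array([ 0.61240532, -0.02117839,  0.01      ]), array([ 0.58199537, -0.13673327,  0.01      ])]
t5.33 pos [ 0.6411 -0.1352  0.1412] yaw 75.65 w0.0350 F [-0.2  0.1 -1.1]
shift [0.0439 0.0004 0.1132] turn [-0.0003 -0.0003  0.0043]
[[324, 84], [317, 84], [317, 88], [261, 90], [264, 208], [270, 215], [323, 223]]
```

```bash
python3 -m inch '[[0.043,0.002,0.05,0,0,0.004,0],[0.043,0.002,0.113,0,0,0.004,0],[0.043,0.002,0.113,0,0,0.004,0],[0.043,0.002,0.113,0,0,0.004,0],[0.043,0.002,0.113,0,0,0.004,1],[0.043,0.002,0.113,0,0,0.004,1],[0.043,0.002,0.113,0,0,0.004,1],[0.043,0.002,0.113,0,0,0.004,1]]' 35
python3 - <<'E'
from h import *
row(.457,.325,.13,90)
E
```

```text
time: 6.32
tool_pos: [0.6539, -0.0941, 0.0292]
tcp_rot: [0.0, 0.791, 0.612, 0.0]
wrist_force: [-0.4, -0.2, -0.4]
gripper_width: 0.0076
t6.33 pos [ 0.6539 -0.0941  0.0292] yaw 75.44 w0.0076 F [-0.4 -0.2 -0.4]
shift [ 0.3562 -0.2958 -0.101 ] turn [ 0.0007  0.     -0.2542]
```

```bash
python3 -m inch '[[0,0,0,0,0,0,1],[0,0,0,0,0,0,1],[0,0,-0.04,0,0,0,1],[0,0,-0.08,0,0,0,1],[0,0,-0.1,0,0,0,1]]'
python3 - <<'E'
from h import *
row(.457,.325,.13,90)
s=snapshot("wrist"); cv2.imwrite("pics/h_wrist.png",s["frame"])
E
```

```text
time: 6.95
tool_pos: [0.6542, -0.094, 0.1306]
tcp_rot: [0.001, 0.791, 0.612, 0.001]
wrist_force: [0.0, -0.3, -3.1]
gripper_width: 0.006
t6.95 pos [ 0.6542 -0.094   0.1306] yaw 75.45 w0.0060 F [ 0.  -0.3 -3.1]
shift [ 3.560e-01 -2.961e-01  1.000e-04] turn [ 0.0021  0.     -0.254 ]
```

View pics/h_wrist.png

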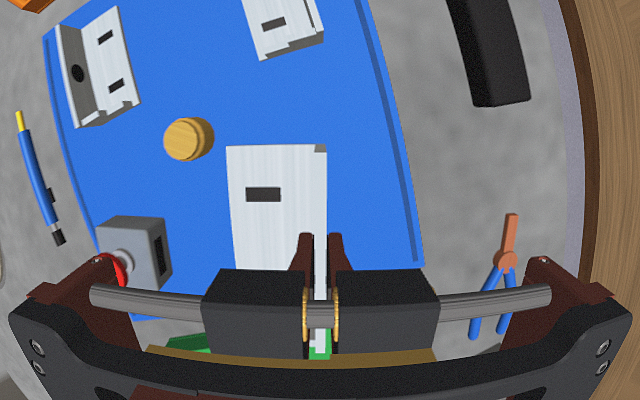

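The bracket is held level with the grip width at 6 mm. I'll carry it over the orange bin.

```bash
python3 -m inch '[[0.356,-0.296,0,0,0,-0.254,1],[0.356,-0.296,0,0,0,-0.254,1],[0.356,-0.296,0,0,0,-0.254,1],[0.356,-0.296,0,0,0,-0.254,1],[0.356,-0.296,0,0,0,-0.254,1],[0.356,-0.296,0,0,0,-0.254,1],[0.356,-0.296,0,0,0,-0.254,1],[0.356,-0.296,0,0,0,-0.254,1],[0.356,-0.296,0,0,0,-0.254,1],[0.356,-0.296,0,0,0,-0.254,1],[0.356,-0.296,0,0,0,-0.254,1]]'
python3 - <<'E'
from h import *
row(.457,.325,.031,90)
s=snapshot("wrist"); cv2.imwrite("pics/i_wrist.png",s["frame"])
E
```

```text
time: 8.38
tool_pos: [0.4571, 0.3238, 0.1281]
tcp_rot: [0.0, 0.708, 0.707, -0.0]
wrist_force: [0.9, 0.5, -2.6]
gripper_width: 0.0059
t8.38 pos [0.4571 0.3238 0.1281] yaw 89.91 w0.0059 F [ 0.9  0.5 -2.6]
shift [ 0.0013 -0.      0.0971] turn [-0.0006  0.0007 -0.0016]
```

View pics/i_wrist.png

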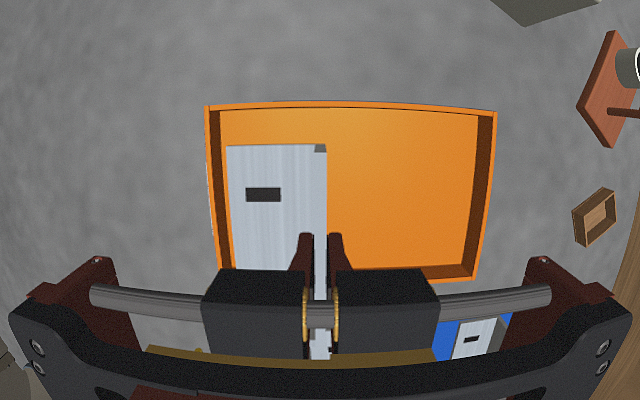

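Run:
```python
from h import *
ob=observe(); s=snapshot("wrist")
for p in((207,105),(497,111),(474,280)): print(wrist_cast(s,ob,*p,.036).round(4))
```

```text
[0.3622 0.4126 0.036 ]
[0.6174 0.4128 0.036 ]
[0.617  0.2429 0.036 ]
```

Bin corners agree: y runs from 0.243 to 0.413 and x from 0.36 to 0.617. I'll lower and release.

```bash
python3 -m inch '[[0.002,0,0.05,0,0,0,1],[0.002,0,0.085,0,0,0,1],[0.002,0,0.092,0,0,0,1],[0.002,0,0.096,0,0,0,1],[0.002,0,0.098,0,0,0,1],[0.002,0,0.098,0,0,0,1]]'
python3 - <<'E'
from h import *
row(.457,.325,.029,90)
E
```

```text
time: 9.22
tool_pos: [0.4573, 0.3273, 0.0321]
tcp_rot: [0.0, 0.707, 0.707, 0.001]
wrist_force: [0.4, 0.5, -2.4]
gripper_width: 0.0059
t9.22 pos [0.4573 0.3273 0.0321] yaw 90.0 w0.0059 F [ 0.4  0.5 -2.4]
shift [-0.0023 -0.0003  0.0031] turn [ 0.0019 -0.0012 -0.0001]
```

```bash
python3 -m inch '[[0,0,0.002,0,0,0,1],[0,0,0.003,0,0,0,1],[0,0,0.003,0,0,0,0.4],[0,0,0.003,0,0,0,0.4],[0,0,0.003,0,0,0,0.4],[0,0,-0.04,0,0,0,0.4],[0,0,-0.1,0,0,0,0.1],[0,0,-0.1,0,0,0,0]]'
python3 - <<'E'
from h import *
s=snapshot("top"); cv2.imwrite("pics/j_top.png",s["frame"])
row(.688,.103,.13,92)
E
```

```text
time: 10.22
tool_pos: [0.459, 0.3285, 0.1372]
tcp_rot: [0.001, 0.707, 0.707, 0.005]
wrist_force: [-0.1, -1.1, 0.8]
gripper_width: 0.0418
t10.28 pos [0.4579 0.3278 0.1338] yaw 90.0 w0.0435 F [-0.5  0.2 -1. ]
shift [-0.2248  0.2301  0.0042] turn [ 0.005  -0.003  -0.0349]
```

View pics/j_top.png

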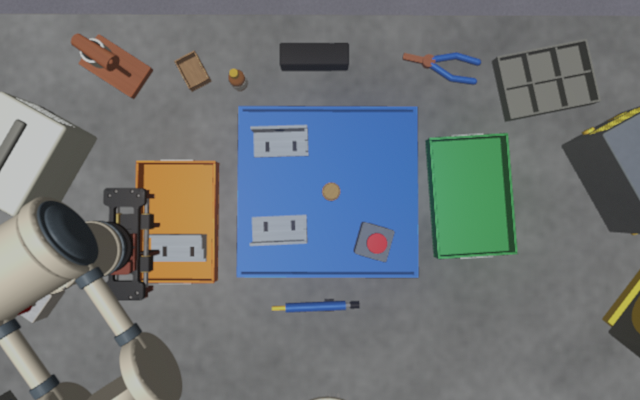

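Right_2 lies in the orange bin's near half. Next is right_1.

```bash
python3 -m inch '[[-0.225,0.23,0,0,0,-0.035,0],[-0.225,0.23,0,0,0,-0.035,0],[-0.225,0.23,0,0,0,-0.035,0],[-0.225,0.23,0,0,0,-0.035,0],[-0.225,0.23,0,0,0,-0.035,0],[-0.225,0.23,0,0,0,-0.035,0],[-0.225,0.23,0,0,0,-0.035,0],[-0.225,0.23,0,0,0,-0.035,0],[-0.225,0.23,0,0,0,-0.035,0]]'
python3 - <<'E'
from h import *
row(.688,.103,.028,92)
s=snapshot("wrist"); cv2.imwrite("pics/k_wrist.png",s["frame"])
E
```

```text
time: 11.4
tool_pos: [0.6859, 0.1035, 0.1311]
tcp_rot: [0.0, 0.694, 0.72, 0.0]
wrist_force: [0.1, 0.1, 0.1]
gripper_width: 0.0442
t11.40 pos [0.6859 0.1035 0.1311] yaw 92.12 w0.0442 F [0.1 0.1 0.1]
shift [-0.0006  0.002   0.1031] turn [ 0.0005 -0.0003  0.0021]
```

View pics/k_wrist.png

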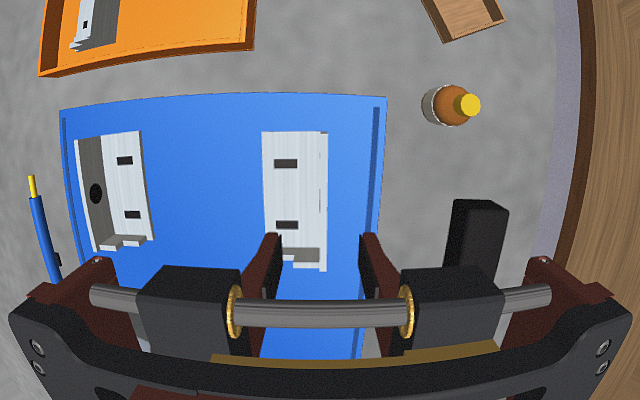

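Run:
```python
from h import *
ob=observe(); s=snapshot("wrist")
a=wrist_cast(s,ob,325,132,.049);b=wrist_cast(s,ob,324,271,.049);m=(a+b)/2
print(a,b,m,np.linalg.norm(a-b),np.degrees(np.arctan2(*(a-b)[[1,0]])))
row(m[0],m[1],.028,np.degrees(np.arctan2(*(a-b)[[1,0]])))
```

```text
[0.68769934 0.16687483 0.049     ] [0.69189101 0.04608875 0.049     ] [0.68979517 0.10648179 0.049     ] 0.12085878943433827 91.98755326126216
t11.50 pos [0.6861 0.1031 0.1312] yaw 92.09 w0.0438 F [0.7 0.1 0.3]
shift [0.0032 0.0037 0.1032] turn [ 0.0007 -0.0001  0.0019]
```

```bash
python3 -m inch '[[0.003,0.004,0.06,0,0,0.002,0],[0.003,0.004,0.102,0,0,0.002,0],[0.003,0.004,0.102,0,0,0.002,0],[0.003,0.004,0.102,0,0,0.002,1],[0.003,0.004,0.102,0,0,0.002,1],[0.003,0.004,0.102,0,0,0.002,1],[0.003,0.004,0.102,0,0,0.002,1],[0.003,0.004,0.102,0,0,0.002,1],[0.003,0.004,0.102,0,0,0.002,1],[0.003,0.004,0.06,0,0,0.002,1],[0.003,0.004,0.002,0,0,0.002,1],[0.003,0.004,0.002,0,0,0.002,1]]' 35
python3 - <<'E'
from h import *
row(.573,.327,.130,90)
E
```

```text
time: 13.0
tool_pos: [0.6932, 0.1054, 0.1353]
tcp_rot: [0.004, 0.695, 0.719, 0.004]
wrist_force: [0.2, 0.0, -2.2]
gripper_width: 0.0061
t13.00 pos [0.6932 0.1054 0.1353] yaw 91.89 w0.0061 F [ 0.2  0.  -2.2]
shift [ 0.2255 -0.1129  0.0042] turn [ 0.011  -0.0009  0.0331]
```

```bash
python3 -m inch '[[0.224,-0.115,0,0,0,0.033,1],[0.224,-0.115,0,0,0,0.033,1],[0.224,-0.115,0,0,0,0.033,1],[0.224,-0.115,0,0,0,0.033,1],[0.224,-0.115,0,0,0,0.033,1],[0.224,-0.115,0,0,0,0.033,1],[0.224,-0.115,0,0,0,0.033,1]]'
python3 - <<'E'
from h import *
row(.573,.327,.030,90)
s=snapshot("wrist"); cv2.imwrite("pics/l_wrist.png",s["frame"])
E
```

```text
time: 13.88
tool_pos: [0.5688, 0.3237, 0.1276]
tcp_rot: [0.0, 0.708, 0.706, -0.001]
wrist_force: [0.5, -0.9, -1.8]
gripper_width: 0.0059
t13.88 pos [0.5688 0.3237 0.1276] yaw 89.89 w0.0059 F [ 0.5 -0.9 -1.8]
shift [0.0035 0.0043 0.0976] turn [-0.0008  0.001  -0.0019]
```

View pics/l_wrist.png

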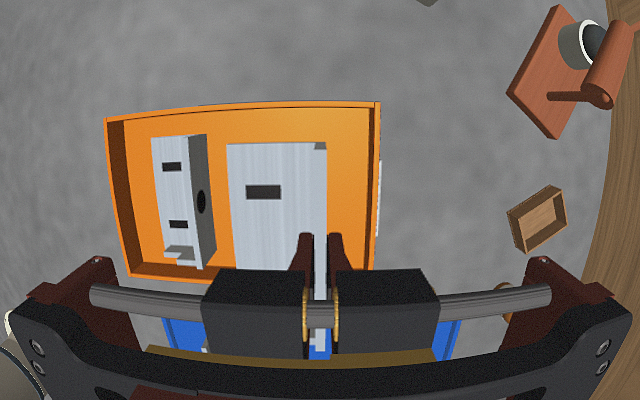

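Right_2 lies flat at (180,205) in the picture, and right_1 is above the free half with clearance. I'll lower it.

```bash
python3 -m inch '[[0.003,0,0.05,0,0,0,1],[0.003,0,0.085,0,0,0,1],[0.003,0,0.094,0,0,0,1],[0.003,0,0.098,0,0,0,1],[0.003,0,0.099,0,0,0,1]]'
python3 - <<'E'
from h import *
row(.573,.325,.029,90)
E
```

```text
time: 14.55
tool_pos: [0.5693, 0.3283, 0.0316]
tcp_rot: [0.0, 0.707, 0.707, 0.001]
wrist_force: [0.3, 0.9, -2.2]
gripper_width: 0.0059
t14.55 pos [0.5693 0.3283 0.0316] yaw 89.97 w0.0059 F [ 0.3  0.9 -2.2]
shift [-0.0033  0.0037  0.0026] turn [ 0.0026 -0.0014 -0.0005]
```

```bash
python3 -m inch '[[0,0,0.001,0,0,0,1],[0,0,0.002,0,0,0,1],[0,0,0.002,0,0,0,0.5],[0,0,0.002,0,0,0,0.5],[0,0,0.002,0,0,0,0.5],[0,0,-0.04,0,0,0,0.5],[0,0,-0.1,0,0,0,0.1],[0,0,-0.1,0,0,0,0]]'
python3 - <<'E'
from h import *
s=snapshot("wrist"); cv2.imwrite("pics/m_wrist.png",s["frame"])
row(.4465,.104,.13,92)
E
```

```text
time: 15.55
tool_pos: [0.5707, 0.3295, 0.1371]
tcp_rot: [0.002, 0.707, 0.707, 0.006]
wrist_force: [0.0, -0.2, -0.3]
gripper_width: 0.0384
t15.60 pos [0.5696 0.3289 0.1334] yaw 90.01 w0.0418 F [-0.3 -0.1 -0.7]
shift [-0.2249 -0.1231  0.002 ] turn [ 0.0058 -0.0029 -0.0348]
```

View pics/m_wrist.png

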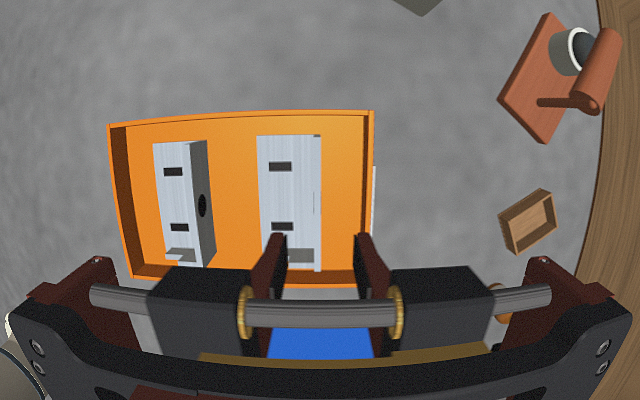

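Both right-hand brackets lie flat in the orange bin. Left_1 is next.

```bash
python3 -m inch '[[-0.225,-0.122,0,0,0,-0.035,0],[-0.225,-0.122,0,0,0,-0.035,0],[-0.225,-0.122,0,0,0,-0.035,0],[-0.225,-0.122,0,0,0,-0.035,0],[-0.225,-0.122,0,0,0,-0.035,0],[-0.225,-0.122,0,0,0,-0.035,0],[-0.225,-0.122,0,0,0,-0.035,0],[-0.225,-0.122,0,0,0,-0.035,0]]'
python3 - <<'E'
from h import *
row(.4465,.104,.028,92)
s=snapshot("wrist"); cv2.imwrite("pics/n_wrist.png",s["frame"])
E
```

```text
time: 16.6
tool_pos: [0.4465, 0.1041, 0.1292]
tcp_rot: [-0.0, 0.694, 0.72, -0.0]
wrist_force: [0.3, 0.5, 0.7]
gripper_width: 0.0441
t16.60 pos [0.4465 0.1041 0.1292] yaw 92.09 w0.0441 F [0.3 0.5 0.7]
shift [-1.000e-04  1.000e-04  1.012e-01] turn [-0.0009 -0.0001  0.0016]
```

View pics/n_wrist.png

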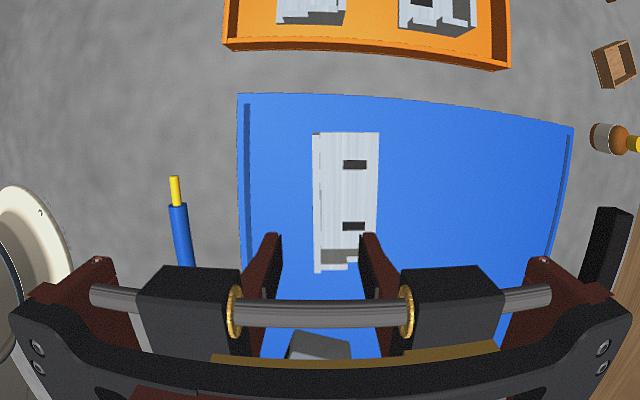

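Run:
```python
from h import *
ob=observe(); s=snapshot("wrist")
a=wrist_cast(s,ob,316,133,.049);b=wrist_cast(s,ob,317.5,272,.049);m=(a+b)/2
print(a,b,m,np.linalg.norm(a-b),np.degrees(np.arctan2(*(a-b)[[1,0]])))
row(m[0],m[1],.028,np.degrees(np.arctan2(*(a-b)[[1,0]])))
```

```text
[0.4410472  0.16661927 0.049     ] [0.44639925 0.04658674 0.049     ] [0.44372322 0.106603   0.049     ] 0.12015179391513667 92.55303048455318
t16.70 pos [0.4464 0.1039 0.1294] yaw 92.08 w0.0444 F [-0.9 -0.5  0.6]
shift [ 0.0028 -0.0025  0.1014] turn [-0.0007 -0.     -0.0083]
```

```bash
python3 -m inch '[[0.003,-0.003,0.06,0,0,-0.007,0],[0.003,-0.003,0.1,0,0,-0.007,0],[0.003,-0.003,0.1,0,0,-0.007,0],[0.003,-0.003,0.1,0,0,-0.007,1],[0.003,-0.003,0.1,0,0,-0.007,1],[0.003,-0.003,0.1,0,0,-0.007,1],[0.003,-0.003,0.1,0,0,-0.007,1],[0.003,-0.003,0.1,0,0,-0.007,1],[0.003,-0.003,0.1,0,0,-0.007,1],[0.003,-0.003,0.05,0,0,-0.007,1],[0.003,-0.003,-0.01,0,0,-0.007,1],[0.003,-0.003,-0.03,0,0,-0.007,1],[0.003,-0.003,-0.03,0,0,-0.007,1]]' 35
python3 - <<'E'
from h import *
row(.520,-.309,.160,93)
s=snapshot("wrist"); cv2.imwrite("pics/o_wrist.png",s["frame"])
E
```

```text
time: 18.32
tool_pos: [0.4435, 0.1061, 0.1597]
tcp_rot: [0.0, 0.692, 0.722, 0.0]
wrist_force: [0.2, -1.0, -3.0]
gripper_width: 0.0054
t18.32 pos [0.4435 0.1061 0.1597] yaw 92.41 w0.0054 F [ 0.2 -1.  -3. ]
shift [-4.18e-01  5.91e-02 -3.00e-04] turn [ 0.0011 -0.0001 -0.0104]
```

View pics/o_wrist.png

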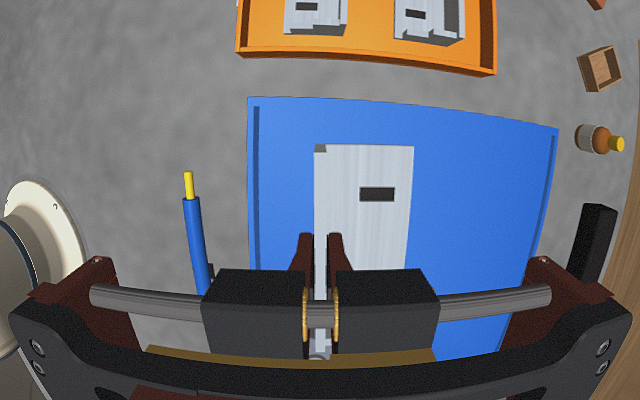

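The bracket is held level, with the cheek end hidden under the gripper. I'll carry it to the green bin.

```bash
python3 -m inch '[[-0.418,0.059,0,0,0,-0.01,1],[-0.418,0.059,0,0,0,-0.01,1],[-0.418,0.059,0,0,0,-0.01,1],[-0.418,0.059,0,0,0,-0.01,1],[-0.418,0.059,0,0,0,-0.01,1],[-0.418,0.059,0,0,0,-0.01,1],[-0.418,0.059,0,0,0,-0.01,1],[-0.418,0.059,0.02,0,0,-0.01,1],[-0.418,0.059,0.03,0,0,-0.01,1],[-0.418,0.059,0.03,0,0,-0.01,1],[-0.418,0.059,0.03,0,0,-0.01,1]]'
python3 - <<'E'
from h import *
row(.520,-.309,.031,93)
s=snapshot("wrist"); cv2.imwrite("pics/p_wrist.png",s["frame"])
E
```

```text
time: 19.75
tool_pos: [0.5198, -0.308, 0.1301]
tcp_rot: [0.0, 0.688, 0.726, 0.0]
wrist_force: [0.7, 0.1, -2.5]
gripper_width: 0.0058
t19.75 pos [ 0.5198 -0.308   0.1301] yaw 93.07 w0.0058 F [ 0.7  0.1 -2.5]
shift [-0.001   0.0001  0.0991] turn [0.0005 0.0002 0.0011]
```

View pics/p_wrist.png

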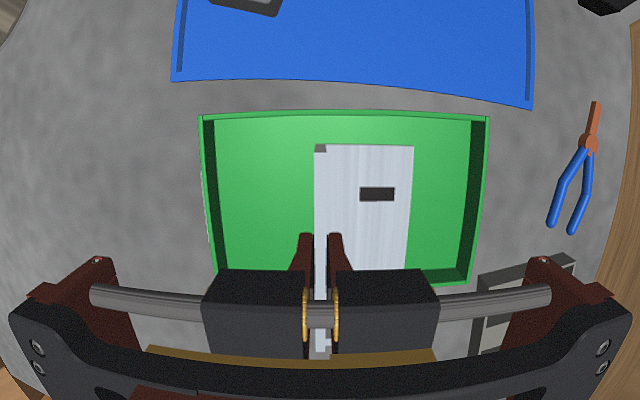

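Run:
```python
from h import *
ob=observe(); s=snapshot("wrist")
for p in((199,116),(490,117),(468,285)): print(wrist_cast(s,ob,*p,.036).round(4))
row(.520,-.309,.030,93)
```

```text
[ 0.4123 -0.2343  0.036 ]
[ 0.6696 -0.2172  0.036 ]
[ 0.6802 -0.3878  0.036 ]
t19.85 pos [ 0.52   -0.3086  0.1308] yaw 93.04 w0.0057 F [-0.8 -0.4 -1.4]
shift [-0.0003 -0.0002  0.1008] turn [0.0015 0.0011 0.0007]
```

```bash
python3 -m inch '[[-0.003,0,0.05,0,0,0,1],[-0.003,0,0.085,0,0,0,1],[-0.003,0,0.096,0,0,0,1],[-0.003,0,0.099,0,0,0,1],[-0.003,0,0.1,0,0,0,1],[-0.003,0,0.1,0,0,0,1]]'
python3 - <<'E'
from h import *
row(.520,-.311,.030,93)
E
```

```text
time: 20.6
tool_pos: [0.5206, -0.3127, 0.0314]
tcp_rot: [0.001, 0.688, 0.725, 0.0]
wrist_force: [0.3, -0.1, -0.9]
gripper_width: 0.0057
t20.60 pos [ 0.5206 -0.3127  0.0314] yaw 92.98 w0.0057 F [ 0.3 -0.1 -0.9]
shift [ 0.0017 -0.0005  0.0014] turn [ 0.0024  0.0017 -0.0004]
```

```bash
python3 -m inch '[[0,0,0.001,0,0,0,1],[0,0,0.001,0,0,0,1],[0,0,0.001,0,0,0,0.4],[0,0,0.001,0,0,0,0.4],[0,0,0.001,0,0,0,0.4],[0,0,-0.04,0,0,0,0.4],[0,0,-0.1,0,0,0,0.4],[0,0,-0.12,0,0,0,1],[0,0,-0.12,0,0,0,1]]'
python3 - <<'E'
from h import *
s=snapshot("wrist"); cv2.imwrite("pics/q_wrist.png",s["frame"])
s=snapshot("top"); cv2.imwrite("pics/q_top.png",s["frame"])
b,g,r=[s["frame"][...,i].astype(int) for i in range(3)]
m=((r>150)&(g<110)&(b<110)).astype(np.uint8); m[:215]=0; m[272:]=0; m[:,:345]=0; m[:,405:]=0
M=cv2.moments(m,True); u,v=M["m10"]/M["m00"],M["m01"]/M["m00"]; p=cast(s,u,v,.082); print(u,v,M["m00"],p)
row(p[0],p[1],.13,90)
E
```

```text
time: 21.72
tool_pos: [0.5204, -0.3126, 0.1512]
tcp_rot: [0.002, 0.688, 0.725, 0.0]
wrist_force: [0.7, 0.2, -0.7]
gripper_width: 0.01
376.54258675078864 243.11356466876973 317.0 [ 0.44717946 -0.09876588  0.082     ]
t21.82 pos [ 0.5191 -0.3117  0.1472] yaw 92.98 w0.0024 F [-1.   0.5 -0.9]
shift [ 0.2164 -0.0607  0.0178] turn [-0.0025 -0.0018  0.052 ]
```

View pics/q_wrist.png

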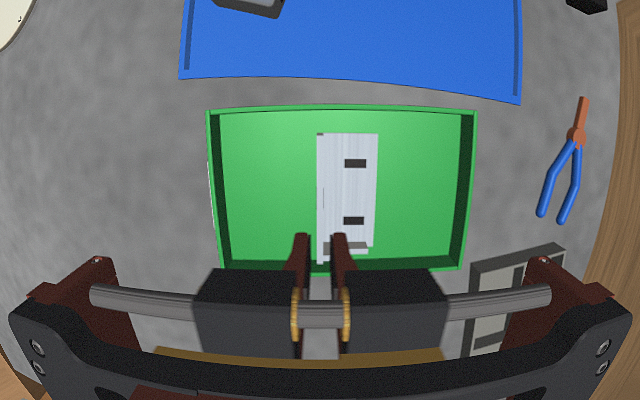

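View pics/q_top.png

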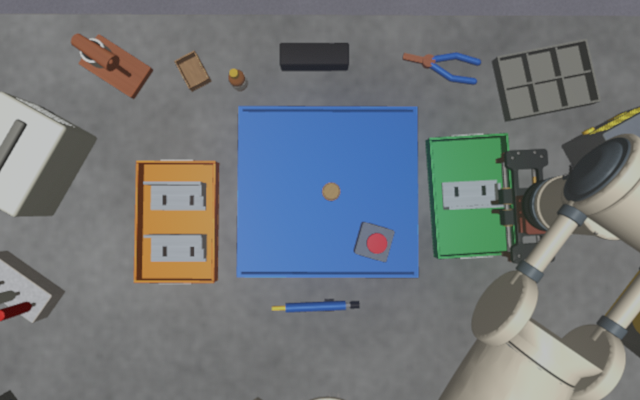

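All three brackets lie flat in the correct bins and the jar is still at (331,191). The plunger centre is at about (0.447, -0.099). I'll go above it.

```bash
python3 -m inch '[[0.216,-0.061,0.01,0,0,0.052,1],[0.216,-0.061,0.015,0,0,0.052,1],[0.216,-0.061,0.015,0,0,0.052,1],[0.216,-0.061,0.015,0,0,0.052,1],[0.216,-0.061,0.015,0,0,0.052,1],[0.216,-0.061,0.015,0,0,0.052,1],[0.216,-0.061,0.015,0,0,0.052,1],[0.216,-0.061,0.015,0,0,0.052,1]]'
python3 - <<'E'
from h import *
row(.447,-.099,.085,90)
s=snapshot("wrist"); cv2.imwrite("pics/r_wrist.png",s["frame"])
s=snapshot("scene"); cv2.imwrite("pics/r_scene.png",cv2.resize(s["frame"][130:230,270:370],None,fx=5,fy=5))
E
```

```text
time: 22.82
tool_pos: [0.4477, -0.1004, 0.1343]
tcp_rot: [-0.0, 0.708, 0.707, -0.0]
wrist_force: [-0.3, 0.6, 1.2]
gripper_width: 0.0003
t22.82 pos [ 0.4477 -0.1004  0.1343] yaw 89.92 w0.0003 F [-0.3  0.6  1.2]
shift [ 0.0014 -0.0007  0.0493] turn [-0.0007 -0.0001 -0.0014]
```

View pics/r_wrist.png

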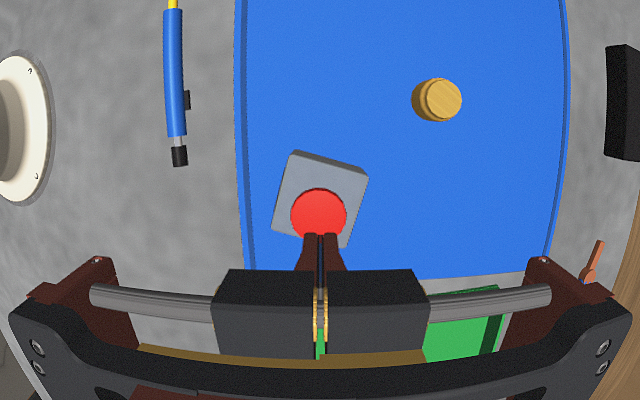

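View pics/r_scene.png

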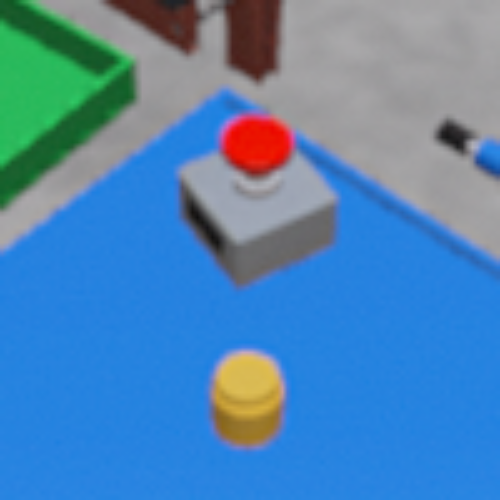

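Run:
```python
from h import *
ob=observe(); s=snapshot("wrist")
for p in((319,216),(291,216),(347,216)): print(wrist_cast(s,ob,*p,.082).round(4))
s=snapshot("scene"); b,g,r=[s["frame"][...,i].astype(int) for i in range(3)]
m=((r>150)&(g<110)&(b<110)).astype(np.uint8); m[:145]=0;m[175:]=0;m[:,:300]=0;m[:,340:]=0
M=cv2.moments(m,True);print(cast(s,M["m10"]/M["m00"],M["m01"]/M["m00"],.080))
row(.447,-.098,.083,90)
```

```text
[ 0.447  -0.0957  0.082 ]
[ 0.4265 -0.0957  0.082 ]
[ 0.4674 -0.0957  0.082 ]
[ 0.44948354 -0.09637128  0.08      ]
t23.02 pos [ 0.4476 -0.0999  0.1346] yaw 89.96 w0.0001 F [-0.7 -0.5 -0.7]
shift [ 0.0019 -0.0006  0.0516] turn [-0.0001 -0.     -0.0007]
```

```bash
python3 -m inch '[[0.003,0,0.04,0,0,0,1],[0.003,0,0.049,0,0,0,1],[0.003,0,0.052,0,0,0,1],[0.003,0,0.054,0,0,0,1],[0.003,0,0.056,0,0,0,1],[0.003,0,0.056,0,0,0,1]]' 40
```

```text
time: 23.78
tool_pos: [0.4479, -0.0967, 0.0797]
tcp_rot: [0.001, 0.707, 0.707, 0.0]
wrist_force: [-2.1, 0.8, 4.8]
gripper_width: 0.0007
```

```bash
python3 -m inch '[[0,0,0.002,0,0,0,1],[0,0,0.004,0,0,0,1],[0,0,0.004,0,0,0,1]]'
```

```text
time: 24.15
tool_pos: [0.4479, -0.0967, 0.0755]
tcp_rot: [0.001, 0.707, 0.707, 0.0]
wrist_force: [-2.6, 1.2, 6.1]
gripper_width: 0.0006
```

```bash
python3 -m inch '[[0,0,0.001,0,0,0,1],[0,0,0.002,0,0,0,1],[0,0,0.002,0,0,0,1]]'
```

```text
time: 24.52
tool_pos: [0.4479, -0.0967, 0.0737]
tcp_rot: [0.001, 0.707, 0.707, 0.0]
wrist_force: [-2.9, 1.3, 6.6]
gripper_width: 0.0002
```

```bash
python3 -m inch '[[0,0,0.002,0,0,0,1],[0,0,0.004,0,0,0,1],[0,0,0.004,0,0,0,1]]'
```

```text
time: 24.9
tool_pos: [0.448, -0.0968, 0.0699]
tcp_rot: [0.001, 0.707, 0.707, 0.0]
wrist_force: [-3.9, 0.8, 7.3]
gripper_width: 0.0002
```

```bash
python3 -m inch '[[0,0,0.001,0,0,0,1],[0,0,0.002,0,0,0,1],[0,0,0.002,0,0,0,1]]'
```

```text
time: 25.28
tool_pos: [0.448, -0.0968, 0.0683]
tcp_rot: [0.001, 0.707, 0.707, 0.0]
wrist_force: [-4.4, 1.1, 9.7]
gripper_width: 0.0008
```

```bash
python3 -m inch '[[0,0,0.001,0,0,0,1],[0,0,0.002,0,0,0,1],[0,0,0.002,0,0,0,1]]'
```

```text
time: 25.65
tool_pos: [0.4481, -0.0968, 0.0682]
tcp_rot: [0.001, 0.707, 0.707, 0.001]
wrist_force: [-10.2, 1.8, 18.1]
gripper_width: 0.0002
```

The plunger stopped at z = 0.068 and the force jumped to 18 N, which is the hard stop. I'll press 1 mm more to confirm, then release.

```bash
python3 -m inch '[[0,0,0.001,0,0,0,1],[0,0,0.001,0,0,0,1]]'
```

```text
time: 25.9
tool_pos: [0.4482, -0.0968, 0.0681]
tcp_rot: [0.001, 0.707, 0.707, 0.001]
wrist_force: [-12.2, 3.3, 23.4]
gripper_width: 0.0001
```

```bash
python3 -m inch '[[0,0,-0.005,0,0,0,1],[0,0,-0.012,0,0,0,1],[0,0,-0.025,0,0,0,1],[0,0,-0.07,0,0,0,1],[0,0,-0.11,0,0,0,1],[-0.1,0.0,-0.13,0,0,0,1],[-0.16,0,-0.13,0,0,0,1],[-0.2,0,-0.13,0,0,0,1],[-0.2,0,-0.13,0,0,0,1]]'
python3 - <<'E'
from h import *
for n in("scene","top"):
    s=snapshot(n); cv2.imwrite(f"pics/z_{n}.png",s["frame"])
    b,g,r=[s["frame"][...,i].astype(int) for i in range(3)]
    m=((r>150)&(g<110)&(b<110)).astype(np.uint8)
    if n=="scene": m[:145]=0;m[175:]=0;m[:,:300]=0;m[:,340:]=0; z=.080
    else: m[:215]=0; m[272:]=0; m[:,:345]=0; m[:,405:]=0; z=.082
    M=cv2.moments(m,True);print(cast(s,M["m10"]/M["m00"],M["m01"]/M["m00"],z))
s=snapshot("top"); h=cv2.cvtColor(s["frame"],cv2.COLOR_BGR2HSV); m=cv2.inRange(h,(12,80,90),(30,255,255)); m[:,:300]=0;m[:,360:]=0;m[:170]=0;m[220:]=0
M=cv2.moments(m,True); print("jar",M["m10"]/M["m00"],M["m01"]/M["m00"],observe()["time"],observe()["wrist_force"])
E
```

```text
time: 27.02
tool_pos: [0.447, -0.2997, 0.193]
tcp_rot: [-0.0, 0.709, 0.706, -0.0]
wrist_force: [0.2, 0.6, -1.1]
gripper_width: 0.0006
[ 0.44948354 -0.09637128  0.08      ]
[ 0.44717946 -0.09876588  0.082     ]
jar 330.70558375634516 191.0 27.175 [ 0.7520708   0.54819933 -0.16516577]
```

View pics/z_scene.png

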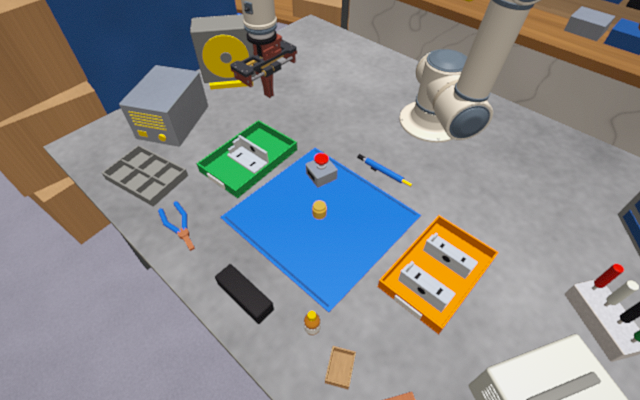

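View pics/z_top.png

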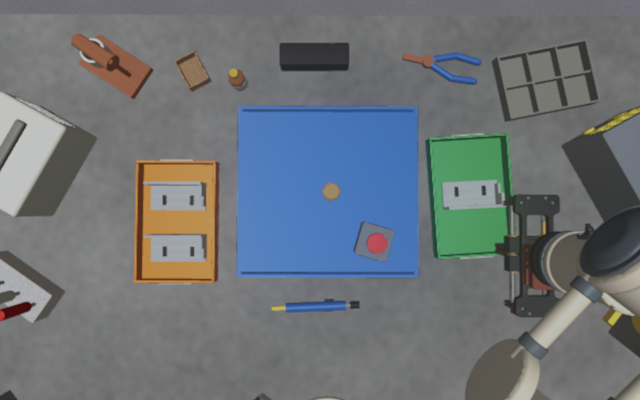

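The final views show both right-hand brackets flat in the orange bin and the left-hand one flat in the green bin. The plunger is back up, with its pixels identical to before the press. The jar has not moved and the arm is clear of everything.

Run:
```python
from rig import *
print(sign_off())
```

```text
the job is handed in; nothing more can be done
None
```

The job is handed in, with the robot's clock at about 27 s of the 72 s allowed.

- **Brackets:** I tipped the toppled bracket (right_2) base-down by pushing it over its heel. Then I gripped each bracket by its wall and set it down: right_2 and right_1 in the orange bin, left_1 in the green bin. In the last top and scene pictures, all three lie flat with their walls upright.
- **Counter:** After all three were in, I pressed the plunger down. It stopped at z = 0.068 m, about 14 mm below its rest height. The vertical force then rose from about 10 N to 23 N without further movement, which I took as the hard stop. After release, its centre in both pictures matched the one from before the press, so it sprang back fully.
- **Jar and arm:** The jar stayed at the same pixel, about (331, 191). The arm finished well clear of everything, with the wrist force near zero.

No check failed. The only disagreement was 2–3 mm between the three cameras' estimates of the plunger centre, well within its 42 mm disc.

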